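# Load snap carriers into the tilted feed rail

### The job

Load the two white snap carriers from the green mat into the tilted feed rail beside it, one after the other from its open upper end, each with its orange nose leading downhill and its foot under the clear lips. Slide them fully home, so that the first rests against the blue end stop and the second against the first, and let go. Do not disturb the other things on the table.

Things in the scene. Friction and masses are not known exactly. Their poses are not given: they have to be found in the camera images.
- carrier_a_centre (a point): Carrier A: loose white plastic snap carrier, 30 g: a flat foot 36 mm long, 26 wide, 8 thick, and on its middle an upright neck 20 mm (along x) by 12 mm (along y), its top 46 mm above the underside; grip the neck across its 12 mm. This point: its centre, on the neck's axis, 23 mm above the underside. x points to the nose, z up the neck. Starts upright on the mat
- carrier_b_centre (a point): Carrier B: same shape and point as carrier A.
- carrier_a_nose (a point): tip of carrier A's orange nose, on its underside, 18 mm ahead of the neck's axis. The nose is the foot's last 8 mm, 14 mm wide, 7 thick; the tail end, 18 mm behind the axis, is square and white. On the neck's top lie an orange stripe (nose side) and a steel stud (tail side)
- carrier_b_nose (a point): the same point of carrier B
- rail: aluminium feed rail fixed on a dark stand, sloping 30 degrees down roughly away from the robot. Origin: channel floor, centreline, at the face of the blue end stop (low end, 40 mm above the table). x points downhill along the rail, z up square to its floor. Outer width 44 mm; stop 14 mm high. A homed carrier's centre lies at x = -18 mm (first), -54 mm (second), 23 mm above the floor
- mouth (a point): floor point on the centreline where the covered channel begins, 115 mm uphill of the stop; axes as the rail. From here down to the stop the channel is 31 mm wide and 11 high inside, under two clear lips 3 mm thick (top 14 mm above the floor) with an 18 mm slot between them for the necks. A carrier let go may stay put on the slope, so slide it by its neck to the stop
- landing (a point): floor point on the centreline, 137 mm uphill of the stop; axes as the rail. Middle of the landing, 115 to 165 mm uphill of the stop, open on top and at its upper end, 38 mm between side walls 7 mm high that narrow to the channel. A carrier can be set here, its nose just short of the lips
- mat: thin green mat, 240 x 300 mm, 3 mm thick, fixed on the table; origin under its centre
- die: bystander, to be left alone: dark steel stepped die, 32 mm across, 32 mm tall, standing on the green mat; origin at its underside
- dish: bystander, to be left alone: round white dish, 110 mm across, 22 mm high, full of metal snaps; origin at its underside
- punch: bystander, to be left alone: upright steel punch, 26 mm across its foot, 60 mm tall; origin at its underside
- screwdriver: bystander, to be left alone: screwdriver with green handle lying flat, 170 mm long; origin at its underside
- jar: bystander, to be left alone: glass jar with grey cap, 64 mm across, 100 mm tall; origin at its underside
- cup: bystander, to be left alone: blue ceramic cup, 72 mm across, 75 mm tall; origin at its underside
- carton: bystander, to be left alone: small cardboard box, 90 x 60 x 45 mm; origin at its underside

How it is judged:
On the way:
1. one carrier is home against the end stop, nose downhill (((x of carrier_a_centre in the frame of rail between -0.0225 and -0.012 m and y of carrier_a_centre in the frame of rail between -0.005 and 0.005 m and z of carrier_a_centre in the frame of rail between 0.018 and 0.029 m and angle between the z axis of carrier_a_centre and the z axis of rail, either way round below 0.15 rad and angle between the x axis of carrier_a_centre and the x axis of rail, either way round below 0.2 rad and angle between carrier_a_centre's own x axis and vertical above 1.85 rad) or (x of carrier_b_centre in the frame of rail between -0.0225 and -0.012 m and y of carrier_b_centre in the frame of rail between -0.005 and 0.005 m and z of carrier_b_centre in the frame of rail between 0.018 and 0.029 m and angle between the z axis of carrier_b_centre and the z axis of rail, either way round below 0.15 rad and angle between the x axis of carrier_b_centre and the x axis of rail, either way round below 0.2 rad and angle between carrier_b_centre's own x axis and vertical above 1.85 rad))), for 0.2 s.
At the end, for the whole second after the job is handed in: Both carriers are in the rail, upright in it with their feet on its floor under the lips and noses downhill, the first against the end stop and the second against the first (gaps of at most about 5 mm in all), released (x of carrier_a_centre in the frame of rail between -0.0595 and -0.012 m and y of carrier_a_centre in the frame of rail between -0.005 and 0.005 m and z of carrier_a_centre in the frame of rail between 0.018 and 0.029 m and angle between the z axis of each of carrier_a_centre, carrier_b_centre and the z axis of rail, either way round below 0.15 rad and angle between the x axis of each of carrier_a_centre, carrier_b_centre and the x axis of rail, either way round below 0.2 rad and angle between each of carrier_a_centre, carrier_b_centre's own x axis and vertical above 1.85 rad and x of carrier_b_centre in the frame of rail between -0.0595 and -0.012 m and y of carrier_b_centre in the frame of rail between -0.005 and 0.005 m and z of carrier_b_centre in the frame of rail between 0.018 and 0.029 m); the robot touches nothing.
It fails at once if a bystander is shifted by more than 30 mm or knocked over (distance of any of die, dish, punch, screwdriver, jar, cup, carton from where it was at the start of the episode above 0.03 m or angle between any of die, dish, punch, jar, cup, carton's own z axis and vertical above 0.5 rad).
It also fails if it takes over 61 s, if anything falls off the work surface, if the arm or the gripper's body presses on something with over 40 N, if the wrist force passes 120 N, or if a joint passes its speed limit or range.

### The arm

A 6-joint arm with a two-finger parallel gripper is mounted at the origin on the work surface. World frame = base frame: x ahead of the robot, y to its left, z up, the work surface at z = 0. Lengths are in m, angles in rad, forces in N, time in s.
With the tool pointing down it reaches from about 0.375 to 0.9 m from the base axis. Payload 3.1 kg.
Tool frame: the origin (TCP) lies on the centre line of the jaws, within the pads' length; the fingertips stand 25 mm ahead of it and the grasp point (between the pads) lies 6 mm ahead of it; x points along the fingers, y is the direction in which the jaws open and shut, and the axes are right-handed (so a half turn about x gives the same grasp; the last joint's range is limited). The gripper opens to 87 mm and grips with 3 to 60 N. Pads are 19 mm wide; open, the fingers measure 117 mm over their backs; the gripper's body (75 mm by 190 mm) begins 51 mm behind the grasp point.
Start: joints at [-1.355, 0.527, 1.433, -0, 1.181, -0.178], TCP at [0.24, -0.577, 0.248] pointing down, gripper open.
Joint ranges: [-3.08, 3.08], [-0.75, 2.2], [0.22, 2.44], [-1.43, 4.57], [0, 2.65], [-2.85, 2.85]. Speed limits (rad/s): [2.79, 2.79, 3.14, 3.14, 3.14, 3.14].

### API

Orientations are given as a unit quaternion [x, y, z, w].
In Python, from rig import robot gives the robot as it stands. The module is installed in compiled form; this text tells all that it offers.
- The arm moves only by the tool move_arm, never from a script. Its argument "commands" is a list of rows, each a list of 5 numbers: the gripper's target within -1 to 1 (shut at 1, half-way at 0, fully open at -1), then the shift along the tool's x, y, z in mm, then the turn about the tool's x in degrees. A call has 1 to 8 rows; each row is the pose to reach, as a shift and turn from the pose commanded when the call began, along the tool's axes at that moment; what a row does not reach only later rows make up. A row lasts 1/12 s, in which the tool goes at most 41.7 mm and 7.16 degrees, less where a joint would pass 70% of its speed; a pose out of reach is approached as far as the arm can. A call with a gripper value outside its range is refused whole. The fingers move at their own pace and stop on an object; "newtons" is the grip in N (left out, the last holds). Time passes only in rows, so rows that repeat a pose let the fingers close. It gives the time, the measured TCP pose, the force and the opening at its end, in the units of the state.
- robot.get_obs(): the state, without advancing time (a new reading comes with each control period).
- robot.camera(name): name is "scene" or "top" or "wrist"; returns a dict with "image" (400x640x3 uint8, red, green, blue), "fx", "fy", "cx", "cy" (pixels), "xyz" and "rotation" of the camera in the world; the wrist camera has in their place "tool_from_camera" (4x4, takes a point from camera to tool coordinates, whose origin is the TCP and whose axes are the tool frame's). Camera axes: x right, y down, z forward; pixel columns grow to the right and rows downward; lengths in m; the calibration is good to about 2 mm. The wrist camera is an equidistant fisheye: a pixel r from the principal point sees the ray r / f radians off the axis. A picture is of the moment at which its call begins: read the wrist's pose just before it. There is no depth.
- robot.hand_in(): hands the job in, once; it reports no verdict.
Trained networks look in a picture, given as the dict that the camera call returned (one of the last four; its "shot" number tells which), for a name from the list of things; names that differ only in an ending like _2 or _b are one class to them, and where a whole thing is asked for, a point or a joint stands for the part that bears it (a point fixed in the world has none). Each returns a list of dicts, best first, with "p" (0 to 1); they miss things now and then, are a little off and sometimes report something else, mostly with a low value. They report only what shows in the picture. A call takes as long as a camera call.
- robot.regions_of(picture, name): "pixels" (400x640 bool, what is visible of it) and "bbox" ([left, top, right, bottom] in pixels, round what is visible of it).
The state is a dict: "time": time; "q": joint angles; "joint_velocities": joint speeds; "joint_torque": joint torques, N m; "position": TCP position; "tool_rot": TCP orientation; "ft_force": force on the tool from outside, world axes, zero at the start; "moment": the same for the moment, N m; "grip_width": finger opening in m.
Only numpy, scipy, OpenCV 4.12 (cv2) and the standard library are available. Lean on these libraries where they do the work, as an engineer would, in place of code of your own. Each camera call takes 0.05 s, during which the arm holds its last target.

## Working session

There is one attempt and no reset: what is moved stays moved. The work goes in short steps, Python scripts to look and compute and a tool call to move; the robot and the scene stay as the last step left them, time stands still between calls to the robot, and variables do not carry over. Pictures are saved under pics/ and viewed, and the job is handed in when it is done.

Besides the shell and the picture viewer there is one more tool, called after "Request:" as name([rows], argument=value, ...), one row to a line, values as JSON. move_arm: Moves the arm, as the interface text tells. Its arguments: {"type":"object","properties":{"commands":{"type":"array","items":{"type":"array","items":{"type":"number"}}},"newtons":{"type":"number"}},"required":["commands"]}

```bash
mkdir -p pics; cat > h.py <<'E'
import numpy as np, cv2
from scipy.spatial.transform import Rotation as R
from rig import robot
def save(c,n): cv2.imwrite('pics/'+n,c['image'][:,:,::-1])
def ray(c,u,v,pose=None):
    if 'xyz' in c:
        d=np.array([(u-c['cx'])/c['fx'],(v-c['cy'])/c['fy'],1.]); M=np.array(c['rotation']); 
        if M.shape!=(3,3): M=R.from_quat(M).as_matrix()
        o=np.array(c['xyz'])
    else:
        x=(u-c['cx'])/c['fx'];y=(v-c['cy'])/c['fy'];r=np.hypot(x,y)
        d=np.array([0,0,1.]) if r<1e-9 else np.array([x/r*np.sin(r),y/r*np.sin(r),np.cos(r)])
        T=np.array(c['tool_from_camera']);p,q=pose;W=R.from_quat(q).as_matrix()
        o=np.array(p)+W@T[:3,3];M=W@T[:3,:3]
    d=M@d;return o,d/np.linalg.norm(d)
def atz(c,u,v,z,pose=None):
    o,d=ray(c,u,v,pose);return o+d*(z-o[2])/d[2]
def proj(c,P,pose=None):
    P=np.array(P,float)
    if 'xyz' in c:
        M=np.array(c['rotation']); 
        if M.shape!=(3,3): M=R.from_quat(M).as_matrix()
        k=M.T@(P-np.array(c['xyz'])); return np.array([c['cx']+c['fx']*k[0]/k[2],c['cy']+c['fy']*k[1]/k[2]])
    T=np.array(c['tool_from_camera']);p,q=pose;W=R.from_quat(q).as_matrix()
    k=T[:3,:3].T@(W.T@(P-np.array(p))-T[:3,3]); r=np.hypot(k[0],k[1]);th=np.arctan2(r,k[2])
    return np.array([c['cx']+c['fx']*th*k[0]/r,c['cy']+c['fy']*th*k[1]/r])
def tri(rays):
    A=np.zeros((3,3));b=np.zeros(3)
    for o,d in rays:
        Q=np.eye(3)-np.outer(d,d);A+=Q;b+=Q@o
    return np.linalg.solve(A,b)
E
python3 - <<'E'
from h import *
o=robot.get_obs();print(o)
for n in ['scene','top','wrist']:
    c=robot.camera(n);save(c,n+'0.png');print({k:v for k,v in c.items() if k!='image'})
    for nm in ['carrier_a_centre','carrier_a_nose','rail','mouth','landing','die','punch','mat']:
        try:
            for r in robot.regions_of(c,nm)[:3]:
                ys,xs=np.nonzero(r['pixels']);print(n,nm,round(r['p'],2),r['bbox'],len(xs),xs.mean().round(1),ys.mean().round(1))
        except Exception as e: print(nm,e)
E
```

```text
{'time': 0.0, 'q': array([-1.35551887e+00,  5.28467138e-01,  1.43390367e+00, -3.66679962e-05,
        1.18142142e+00, -1.78483941e-01]), 'joint_velocities': array([-0.00092149,  0.00034654,  0.00168949, -0.00089689,  0.00096922,
        0.00029245]), 'joint_torque': array([-1.11835134e-04, -4.40037596e+01, -1.76594746e+01,  6.33885898e-02,
        5.82536019e-02, -1.80034876e-04]), 'position': array([ 0.23966824, -0.57647414,  0.24657057]), 'tool_rot': array([-0.69341888, -0.13910011,  0.69347146, -0.13754548]), 'ft_force': array([-0.66770434,  1.02517593, -0.30852933]), 'moment': array([ 0.05323508,  0.05657188, -0.00934201]), 'grip_width': 0.08704545031065804}
{'fx': 396.2648218953586, 'fy': 396.2648218953586, 'cx': 321.200899859832, 'cy': 197.5028972268689, 'xyz': array([1.40776931, 0.179316  , 0.8288252 ]), 'rotation': array([ 0.58485506,  0.70207993, -0.31574064, -0.25560941]), 'shot': 1}
scene carrier_a_centre 0.46 [383.6, 206.8, 395.8, 223.7] 152 388.4 213.4
scene carrier_a_nose 0.46 [380.3, 202.9, 392.5, 222.3] 162 388.6 213.0
scene rail 0.9 [227.5, 155.1, 264.2, 209.7] 829 2
[... 884 characters left out ...]
 0.96 [398.2, 187.1, 417.2, 240.3] 958 406.9 212.9
top die 0.58 [227.4, 238.7, 235.7, 246.8] 97 230.7 242.0
top mat 0.76 [207.4, 174.6, 311.4, 266.1] 7832 260.3 221.0
top mat 0.17 [285.0, 232.0, 301.4, 243.6] 106 293.5 236.8
{'fx': 309.70691628693146, 'fy': 309.70691628693146, 'cx': 313.0447644256387, 'cy': 195.6998525398659, 'tool_from_camera': array([[ 1.50017695e-04, -2.85753023e-01,  9.58303286e-01,
        -1.36605204e-01],
       [ 9.99999926e-01,  3.81331341e-04, -4.28372738e-05,
         4.06122144e-04],
       [-3.53190197e-04,  9.58303222e-01,  2.85753059e-01,
        -7.95678609e-02],
       [ 0.00000000e+00,  0.00000000e+00,  0.00000000e+00,
         1.00000000e+00]]), 'shot': 3}
```

```bash
python3 - <<'E'
import cv2
a=cv2.imread('pics/top0.png');cv2.imwrite('pics/top0z.png',cv2.resize(a[160:290,195:435],None,fx=3.3,fy=3.3,interpolation=2))
a=cv2.imread('pics/scene0.png');cv2.imwrite('pics/scene0z.png',cv2.resize(a[130:290,200:460],None,fx=3,fy=3,interpolation=2))
E
```

```text
(no output)
```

View pics/top0.png

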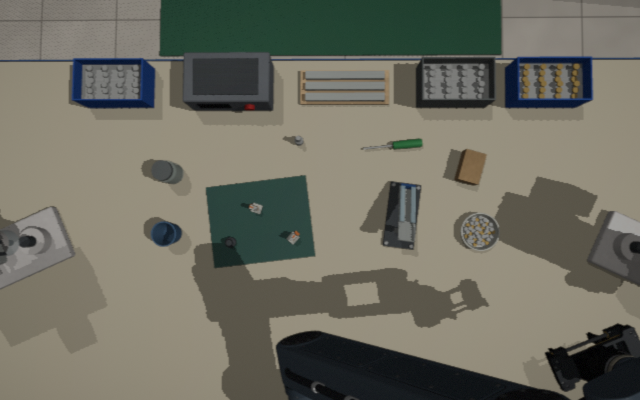

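View pics/top0z.png

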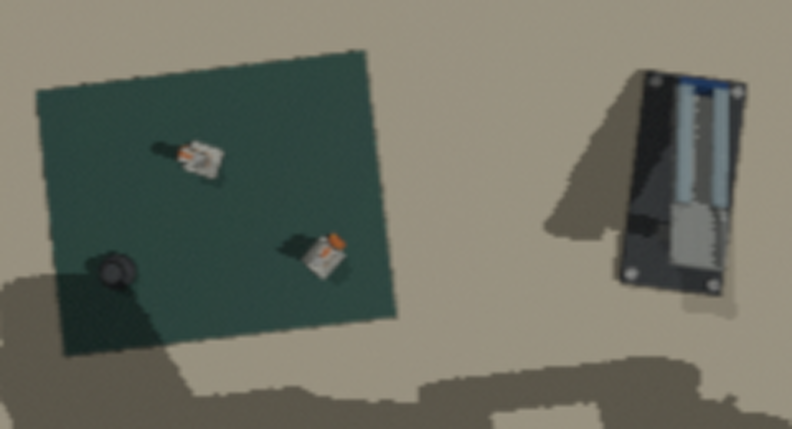

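View pics/scene0z.png

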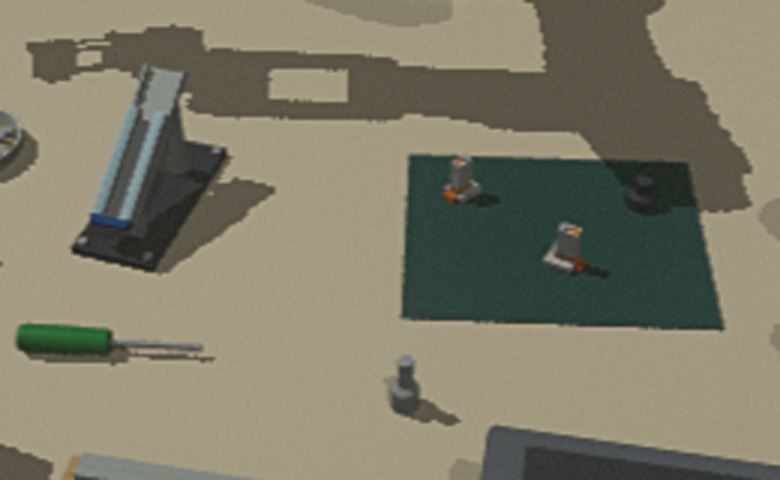

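View pics/wrist0.png

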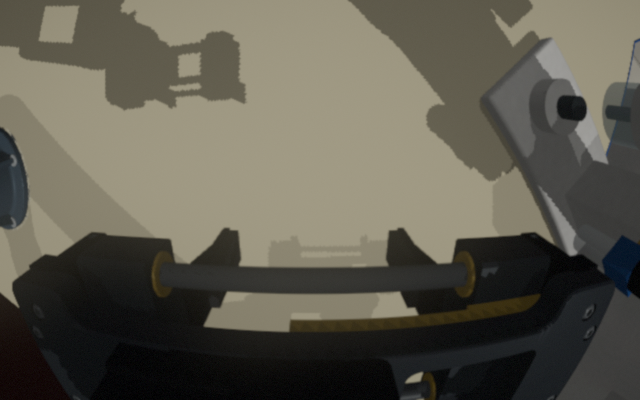

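The top view shows the mat at the left with carriers near (256,208) and (293,237), and the die at (230,242). The rail is near (405,213), with its blue stop at the far (top) end. Next I'll get rough positions.

```bash
python3 - <<'E'
from h import *
c=robot.camera('top')
f=lambda z,x,y:atz(c,195+x/3.3,160+y/3.3,z).round(3)
print('C1 top',f(.049,203,158),'C2 top',f(.049,326,256))
print('C1 nose',f(.006,183,153),'C2 nose',f(.006,338,241))
print('stop',f(.054,704,86),'upper L/R',f(.125,672,265),f(.125,720,268), 'low L/R', f(.054,676,84),f(.054,734,88))
print('die',f(.03,117,270)); print('jar',atz(c,165,170,.1),'cup',atz(c,163,232,.075),'punch',atz(c,297,139,.05))
o=robot.get_obs();W=R.from_quat(o['tool_rot']).as_matrix();print(W.round(3))
E
```

```text
C1 top [0.561 0.197 0.049] C2 top [0.478 0.09  0.049]
C1 nose [0.566 0.222 0.006] C2 nose [0.489 0.083 0.006]
stop [ 0.625 -0.231  0.054] upper L/R [ 0.476 -0.192  0.125] [ 0.474 -0.23   0.125] low L/R [ 0.627 -0.207  0.054] [ 0.623 -0.256  0.054]
die [0.463 0.274 0.03 ]
jar [0.66239662 0.44334385 0.1       ] cup [0.49128913 0.45437125 0.075     ] punch [0.75812368 0.08363341 0.05      ]
[[-0.     0.384 -0.923]
 [ 0.    -0.923 -0.384]
 [-1.    -0.    -0.   ]]
```

Request:
move_arm([
  [-1,0,-20,-25,5],
  [-1,0,-45,-55,10],
  [-1,0,-70,-82,15],
  [-1,0,-95,-110,20],
  [-1,0,-120,-140,25],
  [-1,0,-145,-167,30],
  [-1,0,-170,-195,30],
  [-1,0,-190,-220,30],
])

```text
time: 2.07
position: [0.3704, -0.3147, 0.2477]
tool_rot: [-0.706, 0.046, 0.706, 0.046]
ft_force: [0.4, -0.5, -0.2]
grip_width: 0.0874
```

Request:
move_arm([
  [-1,0,-33,-12,0],
  [-1,0,-66,-25,0],
  [-1,0,-100,-37,0],
  [-1,0,-100,-37,0],
  [-1,0,-100,-37,0],
])

```text
time: 2.48
position: [0.4203, -0.2213, 0.2477]
tool_rot: [0.706, -0.044, -0.706, -0.044]
ft_force: [-0.2, 0.1, 0.0]
grip_width: 0.087
```

```bash
python3 - <<'E'
from h import *
import pickle
o=robot.get_obs();c=robot.camera('wrist');save(c,'w1.png');pickle.dump((o,c),open('w1.pkl','wb'));print(o['position'],o['tool_rot'],o['time'])
E
```

```text
[ 0.42028677 -0.22130816  0.24773812] [ 0.70573788 -0.04448458 -0.70569157 -0.04421063] 2.4833
```

View pics/w1.png

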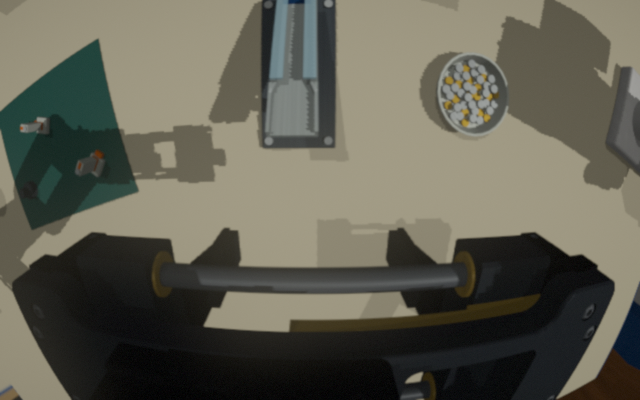

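The rail lies at columns 265–335. The landing's upper end is near row 137, the mouth near row 79, and the stop at the top edge. I'll zoom in.

```bash
python3 - <<'E'
import cv2
a=cv2.imread('pics/w1.png');cv2.imwrite('pics/w1z.png',cv2.resize(a[0:155,240:360],None,fx=3.8,fy=3.8,interpolation=2))
E
```

```text
(no output)
```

View pics/w1z.png

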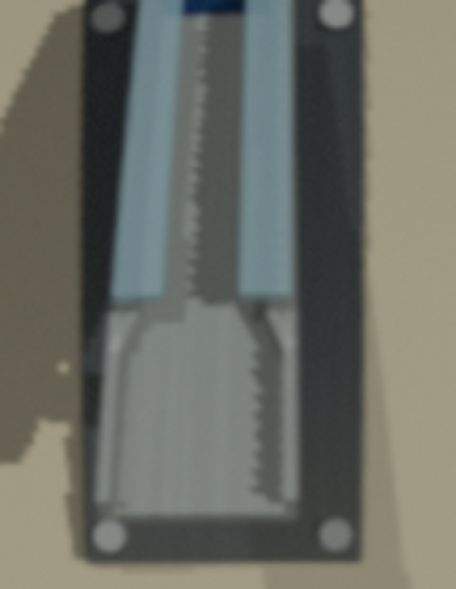

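```bash
cat > rail.py <<'E'
from h import *
def railT(p):
    x,y,yaw,z,pitch=p
    Rm=R.from_euler('z',yaw)*R.from_euler('y',pitch)
    return Rm.as_matrix(),np.array([x,y,z])
E
python3 - <<'E'
from rail import *
import pickle
from scipy.optimize import least_squares
o,c=pickle.load(open('w1.pkl','rb'));pose=(o['position'],o['tool_rot'])
Z=lambda u,v:(240+u/3.8-.37,v/3.8-.37)
L=[((-.115,.022,.014),Z(112,298)),((-.115,.009,.014),Z(163,297)),((-.115,-.009,.014),Z(240,297)),((-.115,-.022,.014),Z(293,298)),
((0,.009,.014),Z(183,12)),((0,-.009,.014),Z(245,12)),((-.165,.022,.007),Z(96,500)),((-.165,-.022,.007),Z(298,498)),((-.165,.022,0),Z(98,515)),((-.165,-.022,0),Z(297,515))]
def res(p,full=False):
    M,t=railT(list(p[:3])+[.04,np.pi/6] if len(p)==3 else p)
    return np.concatenate([proj(c,M@np.array(a)+t,pose)-b for a,b in L])
for x0 in ([.625,-.231,-.13],[.625,-.231,-.13,.04,np.pi/6]):
    s=least_squares(res,x0,loss='soft_l1');print(s.x.round(4),s.cost,s.fun.round(1).reshape(-1,2).tolist())
p=least_squares(res,[.625,-.231,-.13],loss='soft_l1').x
t=robot.camera('top');M,tt=railT(list(p)+[.04,np.pi/6])
im=t['image'][:,:,::-1].copy();im=cv2.resize(im[170:260,370:450],None,fx=6,fy=6,interpolation=2)
for a,b in L:
    q=proj(t,M@np.array(a)+tt);cv2.circle(im,(int((q[0]-370+.5)*6),int((q[1]-170+.5)*6)),3,(0,0,255),1)
cv2.imwrite('pics/fit_top.png',im)
s=robot.camera('scene');im=s['image'][:,:,::-1].copy();im=cv2.resize(im[140:230,200:290],None,fx=6,fy=6,interpolation=2)
for a,b in L:
    q=proj(s,M@np.array(a)+tt);cv2.circle(im,(int((q[0]-200+.5)*6),int((q[1]-140+.5)*6)),3,(0,0,255),1)
cv2.imwrite('pics/fit_sc.png',im)
E
```

```text
[ 0.6186 -0.228  -0.1252] 17.43930847019307 [[-1.7, 0.2], [-0.4, -0.0], [-0.1, -0.4], [0.9, -0.7], [0.0, -7.9], [0.5, -8.3], [-0.1, 1.1], [-0.1, 1.1], [0.6, 0.6], [-0.0, 0.1]]
[ 0.6117 -0.2268 -0.1214  0.0302  0.6121] 2.4477692239147655 [[-1.5, 1.0], [-0.3, 0.7], [-0.1, 0.3], [0.8, -0.0], [0.3, 0.0], [0.3, -0.4], [-0.4, -0.2], [0.0, -0.4], [0.3, -0.0], [0.2, -0.7]]
```

View pics/fit_top.png

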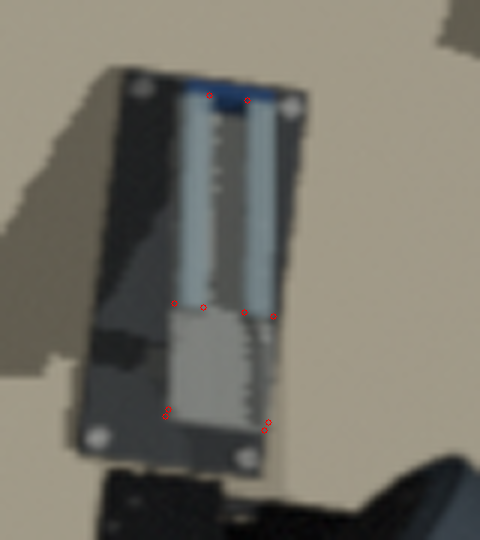

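View pics/fit_sc.png

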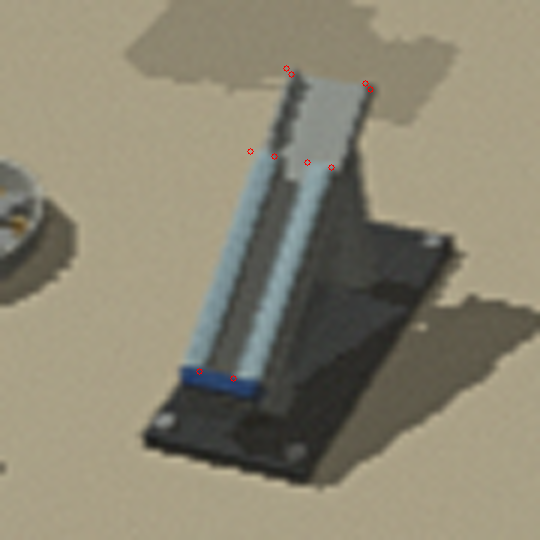

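```bash
cat > fit.py <<'E'
from rail import *
import pickle
from scipy.optimize import least_squares
o,c=pickle.load(open('w1.pkl','rb'));pose=(o['position'],o['tool_rot'])
t=robot.camera('top');s=robot.camera('scene')
Z=lambda u,v:(240+u/3.8-.37,v/3.8-.37)
T=lambda u,v:(370+u/6-.42,170+v/6-.42)
S=lambda u,v:(200+u/6-.42,140+v/6-.42)
nan=np.nan
L=[('w',*a) for a in [((-.115,.022,.014),Z(112,298)),((-.115,.009,.014),Z(163,297)),((-.115,-.009,.014),Z(240,297)),((-.115,-.022,.014),Z(293,298)),
((0,0,0),Z(nan,12)),((-.165,.022,.007),Z(96,500)),((-.165,-.022,.007),Z(298,498)),((-.165,.022,0),Z(98,515)),((-.165,-.022,0),Z(297,515))]]
L+=[('t',*a) for a in [((-.115,.022,.014),T(177,303)),((-.115,.009,.014),T(205,308)),((-.115,-.009,.014),T(246,313)),((-.115,-.022,.014),T(274,317)),
((0,.022,.014),T(181,93)),((0,-.022,.014),T(276,100)),((-.165,.022,0),T(170,420)),((-.165,-.022,0),T(264,432))]]
L+=[('s',*a) for a in [((0,-.022,.014),S(183,367)),((0,.022,.014),S(262,382)),((-.165,.022,0),S(370,92)),((-.165,-.022,.007),S(293,72)),((-.115,-.022,.014),S(250,154)),((-.115,.022,.014),S(331,168))]]
def res(p,use='wts'):
    M,tt=railT(list(p[:3])+[.04,np.pi/6]);out=[]
    for k,a,b in L:
        if k not in use: continue
        P=M@np.array(a)+tt
        d=(proj(c,P,pose) if k=='w' else proj(t if k=='t' else s,P))-b
        out.append(np.nan_to_num(d))
    return np.concatenate(out)
for u in ['w','t','s','wt','wts']:
    q=least_squares(res,[.625,-.231,-.13],loss='soft_l1',args=(u,));print(u,q.x.round(4),q.fun.round(1).reshape(-1,2).tolist())
E
python3 fit.py
```

```text
w [ 0.6188 -0.2291 -0.133 ] [[-1.4, -0.3], [-0.1, -0.4], [0.2, -0.6], [1.2, -0.8], [0.0, 0.8], [-0.2, 0.6], [-0.2, 1.0], [0.5, 0.1], [-0.1, 0.0]]
t [ 0.6182 -0.2283 -0.1177] [[-0.1, 0.2], [0.0, -0.0], [-0.1, -0.0], [0.1, -0.1], [0.0, -0.0], [-0.2, 0.7], [-0.4, -0.4], [0.6, -0.3]]
s [ 0.6198 -0.2253 -0.1148] [[-0.5, 0.1], [0.1, 0.6], [0.3, -0.4], [-0.9, -0.4], [0.4, -0.1], [0.4, 0.1]]
wt [ 0.6187 -0.2288 -0.1307] [[-1.4, -0.2], [-0.1, -0.3], [0.2, -0.5], [1.2, -0.8], [0.0, 0.9], [-0.0, 0.7], [-0.1, 1.0], [0.6, 0.2], [0.0, 0.0], [-0.4, -0.2], [-0.2, -0.3], [-0.3, -0.2], [-0.1, -0.2], [0.3, -0.3], [0.1, 0.7], [-0.9, -0.8], [0.1, -0.4]]
wts [ 0.6188 -0.2282 -0.1263] [[-1.7, -0.1], [-0.3, -0.3], [0.0, -0.6], [1.0, -0.9], [0.0, 0.9], [-0.0, 0.8], [-0.1, 0.9], [0.6, 0.3], [0.0, -0.1], [-0.4, -0.1], [-0.3, -0.3], [-0.4, -0.3], [-0.2, -0.3], [0.1, -0.3], [-0.1, 0.6], [-0.9, -0.7], [0.1, -0.5], [-1.4, -0.3], [-0.9, 0.3], [-0.1, -0.5], [-1.2, -0.7], [-0.0, -0.4], [-0.1, -0.1]]
```

Request:
move_arm([
  [-1,0,-40,5,-4],
  [-1,0,-80,10,-8],
  [-1,0,-120,15,-12],
  [-1,0,-160,20,-16],
  [-1,0,-200,25,-20],
  [-1,0,-240,30,-24],
  [-1,0,-280,35,-24],
  [-1,0,-320,40,-24],
])

```text
time: 3.4
position: [0.4216, 0.1003, 0.2477]
tool_rot: [0.7, 0.101, -0.7, 0.101]
ft_force: [1.7, 0.3, -0.3]
grip_width: 0.0869
```

Request:
move_arm([
  [-1,-20,-15,5,0],
  [-1,-20,-20,5,0],
  [-1,-20,-20,5,0],
])

```text
time: 3.65
position: [0.4114, 0.1175, 0.268]
tool_rot: [0.7, 0.102, -0.699, 0.102]
ft_force: [1.3, -0.1, -0.3]
grip_width: 0.087
```

```bash
python3 - <<'E'
from h import *
import pickle
o=robot.get_obs();c=robot.camera('wrist');save(c,'w2.png');pickle.dump((o,c),open('w2.pkl','wb'));print(o['position'],o['tool_rot'],o['time'],np.abs(o['joint_velocities']).max())
pose=(o['position'],o['tool_rot'])
for nm in ['carrier_a_centre','carrier_a_nose']:
    for r in robot.regions_of(c,nm)[:4]:
        ys,xs=np.nonzero(r['pixels']);print(nm,round(r['p'],2),r['bbox'],len(xs),xs.mean().round(1),ys.mean().round(1))
E
```

```text
[0.41138912 0.11746692 0.26800756] [ 0.70043769  0.10201854 -0.69892397  0.10239404] 3.65 0.04335046594207126
carrier_a_centre 0.96 [264.0, 23.7, 294.7, 52.6] 510 277.1 36.6
carrier_a_nose 0.97 [264.5, 22.1, 290.8, 49.5] 502 276.8 36.4
```

View pics/w2.png

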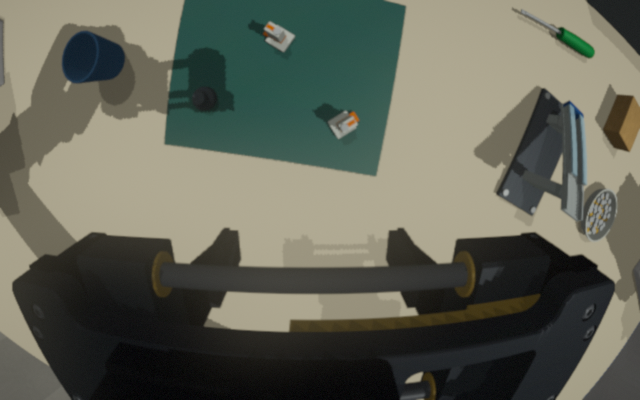

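Carriers lie at (277,37) and (345,124), with the die at (205,98). I'll zoom in and fit their poses.

```bash
python3 - <<'E'
import cv2,numpy as np
a=cv2.imread('pics/w2.png');f=lambda x,y:cv2.resize(a[y:y+45,x:x+45],None,fx=8,fy=8,interpolation=2)
cv2.imwrite('pics/w2z.png',np.hstack([f(255,12),f(322,102)]))
E
```

```text
(no output)
```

View pics/w2z.png

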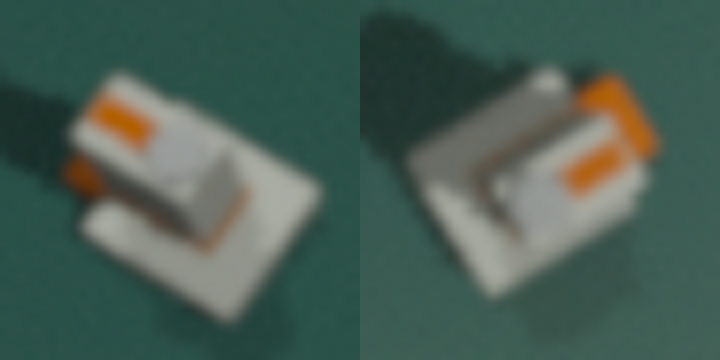

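```bash
python3 - <<'E'
from h import *
import pickle
from scipy.optimize import least_squares
o,c=pickle.load(open('w2.pkl','rb'));pose=(o['position'],o['tool_rot'])
Ls=[((255,12),[((-18,13,8),(235,320)),((-18,-13,8),(320,190)),((10,13,8),(80,225)),((10,6,46),(70,132)),((10,-6,46),(120,72)),((-10,6,46),(188,212)),((-10,-6,46),(240,152))],[.561,.197,1.3]),
((322,102),[((-18,13,8),(50,160)),((-18,-13,8),(130,297)),((10,13,8),(188,70)),((10,6,46),(253,120)),((10,-6,46),(286,180)),((-10,6,46),(138,182)),((-10,-6,46),(168,240))],[.478,.09,-.6])]
img=c['image'][:,:,::-1];outs=[]
for (ox,oy),L,x0 in Ls:
    def pr(p,a):
        M=R.from_euler('z',p[2]).as_matrix();return proj(c,M@(np.array(a)/1e3)+[p[0],p[1],.003],pose)
    res=lambda p:np.concatenate([pr(p,a)-np.array([ox+b[0]/8-.44,oy+b[1]/8-.44]) for a,b in L])
    s=least_squares(res,x0,loss='soft_l1');print(s.x.round(4),np.degrees(s.x[2]).round(1),s.fun.round(1).reshape(-1,2).tolist())
    im=cv2.resize(img[oy:oy+45,ox:ox+45],None,fx=8,fy=8,interpolation=2)
    for pts in [[(-10,6,46),(10,6,46),(10,-6,46),(-10,-6,46)],[(-18,13,8),(10,13,8),(10,-13,8),(-18,-13,8)],[(10,7,7),(18,7,7),(18,-7,7),(10,-7,7)],[(-18,13,0),(10,13,0),(10,-13,0),(-18,-13,0)]]:
        q=np.array([(pr(s.x,a)-[ox,oy]+.5)*8 for a in pts]).astype(int);cv2.polylines(im,[q],True,(0,0,255),1)
    outs.append(im)
cv2.imwrite('pics/w2fit.png',np.hstack(outs))
W=R.from_quat(o['tool_rot']).as_matrix();print(W.round(3),o['position'])
E
```

```text
[0.563  0.2088 1.2414] 71.1 [[-0.9, 0.2], [0.6, 0.2], [0.5, 0.5], [0.4, 0.7], [0.3, -0.0], [-0.3, -0.5], [-0.6, -1.2]]
[ 0.4796  0.0957 -0.7246] -41.5 [[-0.7, -0.3], [-0.0, -0.1], [1.0, -0.4], [-0.5, -1.0], [0.7, 0.4], [-1.0, 0.1], [0.6, 1.7]]
[[ 0.002  0.286 -0.958]
 [-0.    -0.958 -0.286]
 [-1.     0.001 -0.002]] [0.41138912 0.11746692 0.26800756]
```

View pics/w2fit.png

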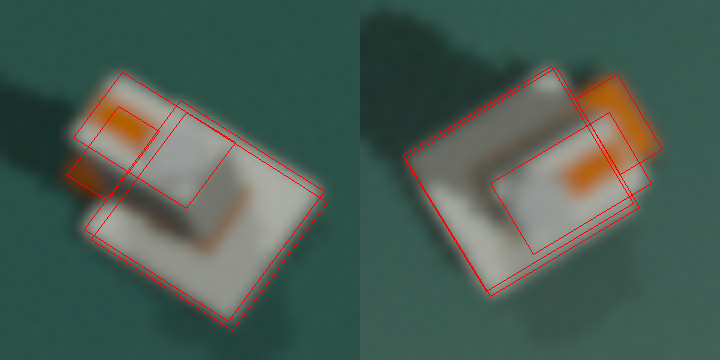

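Request:
move_arm([
  [0.1,18,5,-8,7],
  [0.1,36,10,-16,14],
  [0.1,54,15,-24,21],
  [0.1,72,20,-32,28],
  [0.1,90,25,-40,35],
  [0.1,108,30,-48,42],
  [0.1,120,36,-55,49],
  [0.1,130,41,-59,56],
])

```text
time: 4.47
position: [0.48, 0.0927, 0.1356]
tool_rot: [-0.664, 0.242, 0.665, 0.241]
ft_force: [1.1, 0.4, -0.1]
grip_width: 0.0431
```

Request:
move_arm([
  [0.1,0,0,0,2],
  [0.1,0,0,0,2],
  [0.1,0,0,0,2],
], newtons=8)

```text
time: 4.72
position: [0.4793, 0.0934, 0.1368]
tool_rot: [-0.661, 0.251, 0.662, 0.25]
ft_force: [-0.3, -0.0, -0.3]
grip_width: 0.0394
```

```bash
cat > chk.py <<'E'
from h import *
import pickle,sys
name=sys.argv[1];p=[float(v) for v in sys.argv[2:5]]  # x y yawdeg of carrier
o=robot.get_obs();c=robot.camera('wrist');pickle.dump((o,c),open(name+'.pkl','wb'))
pose=(o['position'],o['tool_rot']);W=R.from_quat(o['tool_rot']).as_matrix()
print(o['position'].round(4),'psi',np.degrees(np.arctan2(-W[1,2],-W[0,2])).round(2),'t',o['time'],'q',o['q'].round(2),'w',o['grip_width'],'F',o['ft_force'].round(1))
d=np.array([p[0],p[1],0])-o['position'];print('delta tool yz mm',(W.T@d*1e3).round(1)[1:])
im=c['image'][:,:,::-1].copy();im=cv2.resize(im,None,fx=1.25,fy=1.25)
M=R.from_euler('z',p[2],degrees=True).as_matrix()
for pts in [[(-10,6,46),(10,6,46),(10,-6,46),(-10,-6,46)],[(-18,13,0),(10,13,0),(10,-13,0),(-18,-13,0)]]:
    q=np.array([(proj(c,M@(np.array(a)/1e3)+[p[0],p[1],.003],pose)+.5)*1.25 for a in pts]).astype(int);cv2.polylines(im,[q],True,(0,0,255),1)
cv2.imwrite('pics/'+name+'.png',im)
E
python3 chk.py g1 .4796 .0957 -41.5
```

```text
[0.4793 0.0934 0.1368] psi -41.52 t 4.7167 q [-0.04  0.53  1.87 -0.    0.74  2.26] w 0.039418148486120366 F [-0.3 -0.  -0.3]
delta tool yz mm [-2.1  1.1]
```

View pics/g1.png

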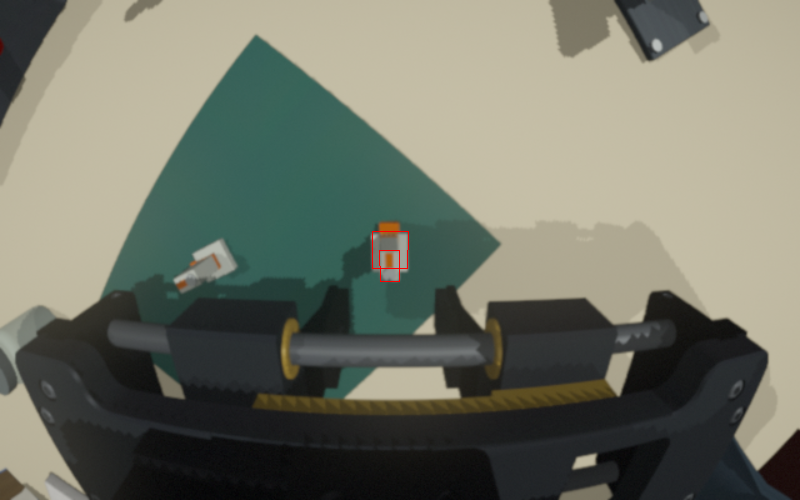

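Carrier 2 is lined up between the jaws, nose away (outline fits). I'll descend and grip.

Request:
move_arm([
  [0.1,25,-2,1,0],
  [0.1,50,-2,1,0],
  [0.1,70,-2,1,0],
  [0.1,82,-2,1,0],
  [0.1,86,-2,1,0],
  [0.1,86,-2,1,0],
  [1,86,-2,1,0],
  [1,86,-2,1,0],
], newtons=8)

```text
time: 5.43
position: [0.4805, 0.0969, 0.0525]
tool_rot: [0.662, -0.25, -0.661, -0.25]
ft_force: [-1.1, 0.2, 0.1]
grip_width: 0.032
```

Request:
move_arm([
  [1,0,0,0,0],
  [1,0,0,0,0],
  [1,0,0,0,0],
])

```text
time: 5.68
position: [0.4802, 0.097, 0.0522]
tool_rot: [0.662, -0.25, -0.661, -0.25]
ft_force: [-0.8, -0.2, 0.8]
grip_width: 0.0138
```

Request:
move_arm([
  [1,0,0,0,0],
  [1,0,0,0,0],
  [1,-25,0,0,0],
  [1,-60,0,0,0],
  [1,-95,0,0,0],
  [1,-130,0,0,0],
  [1,-160,0,0,0],
  [1,-170,0,0,0],
])

```text
time: 6.35
position: [0.4819, 0.0971, 0.2259]
tool_rot: [0.664, -0.249, -0.659, -0.251]
ft_force: [0.6, 0.3, -0.2]
grip_width: 0.0121
```

```bash
cat > plan.py <<'E'
from rail import *
P=[.6187,-.2283,-.124,.04,np.pi/6]
M,t=railT(P)
def piv(x,z=.0345): return M@np.array([x,0,z])+t
def goto(xyz):
    o=robot.get_obs();W=R.from_quat(o['tool_rot']).as_matrix();psi=np.degrees(np.arctan2(-W[1,2],-W[0,2]))
    print('pos',o['position'].round(4),'psi',psi.round(2),'turn',(psi-np.degrees(P[2])).round(2),'t',round(o['time'],2),'w',o['grip_width'].round(4),'F',o['ft_force'].round(1),'q6',o['q'][5].round(2))
    d=np.array(xyz)-o['position'];print('target',np.round(xyz,4),'tool delta mm',(W.T@d*1e3).round(1));return W
if __name__=='__main__':
    import sys
    x=float(sys.argv[1]);h=float(sys.argv[2]) # TCP: pivot + h above
    p=piv(x);goto(p+[0,0,h])
    i=M.T@(robot.get_obs()['position']-[0,0,.0135]-t);print('pivot now in rail mm',(i*1e3).round(1))
E
python3 plan.py -.137 .0135
```

```text
Traceback (most recent call last):
  File "plan.py", line 12, in <module>
    p=piv(x);goto(p+[0,0,h])
             ~~~~^^^^^^^^^^^
  File "plan.py", line 7, in goto
    print('pos',o['position'].round(4),'psi',psi.round(2),'turn',(psi-np.degrees(P[2])).round(2),'t',round(o['time'],2),'w',o['grip_width'].round(4),'F',o['ft_force'].round(1),'q6',o['q'][5].round(2))
                                                                                                                            ^^^^^^^^^^^^^^^^^^^^^
AttributeError: 'float' object has no attribute 'round'
```

```bash
sed -i "s/o\['grip_width'\].round(4)/round(o['grip_width'],4)/" plan.py; python3 plan.py -.137 .0135
```

```text
pos [0.4819 0.0971 0.2259] psi -41.42 turn -34.32 t 6.35 w 0.0121 F [ 0.6  0.3 -0.2] q6 2.26
target [ 0.5181 -0.2158  0.1519] tool delta mm [  74.3  211.1 -233.7]
pivot now in rail mm [-238.6  306.    61.3]
```

Request:
move_arm([
  [1,0,25,-28,-4],
  [1,0,51,-57,-8],
  [1,4,77,-86,-13],
  [1,8,104,-115,-18],
  [1,12,130,-144,-23],
  [1,17,157,-174,-28],
  [1,21,184,-204,-32],
  [1,26,211,-234,-34],
])

```text
time: 7.02
position: [0.5152, -0.2178, 0.1952]
tool_rot: [-0.706, 0.045, 0.706, 0.045]
ft_force: [0.7, 0.6, 0.3]
grip_width: 0.0122
```

Request:
move_arm([
  [1,0,0,0,0],
  [1,0,0,0,0],
  [1,0,0,0,0],
])

```text
time: 7.27
position: [0.5147, -0.2155, 0.195]
tool_rot: [-0.705, 0.046, 0.706, 0.047]
ft_force: [-0.9, 0.3, -0.3]
grip_width: 0.0117
```

```bash
python3 plan.py -.137 .0135; python3 - <<'E'
from h import *
c=robot.camera('wrist');save(c,'s1.png')
a=c['image'][:,:,::-1]; cv2.imwrite('pics/s1z.png',cv2.resize(a[100:300,210:430],None,fx=3.5,fy=3,interpolation=2))
E
```

```text
pos [ 0.5147 -0.2155  0.195 ] psi -7.5 turn -0.4 t 7.27 w 0.0117 F [-0.9  0.3 -0.3] q6 1.1
target [ 0.5181 -0.2158  0.1519] tool delta mm [43.1 -0.1 -3.4]
pivot now in rail mm [-161.4   -0.2   70.1]
```

View pics/s1z.png

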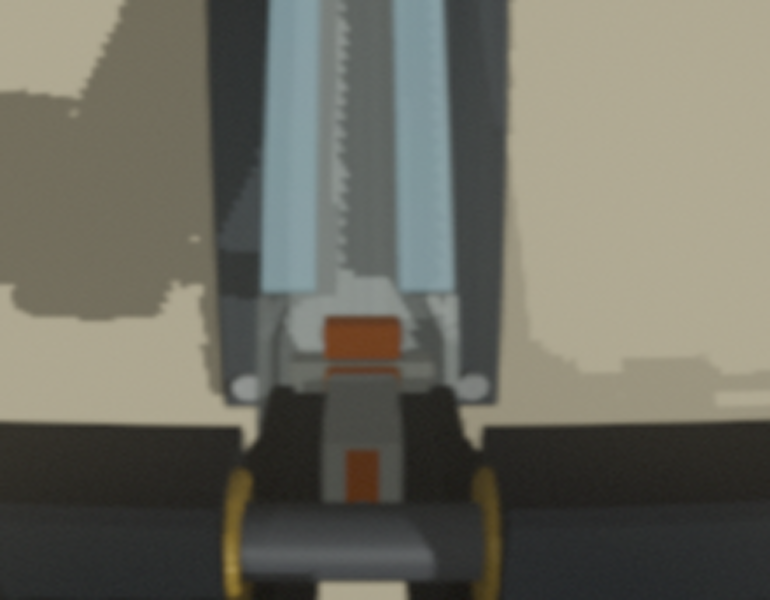

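The carrier is held centred over the landing with its nose downhill. I'll lower it to first contact.

Request:
move_arm([
  [1,15,0,-2,0],
  [1,28,0,-2,0],
  [1,34,0,-2,0],
  [1,36,0,-2,0],
  [1,38,0,-2,0],
  [1,39,0,-2,0],
  [1,40,0,-2,0],
  [1,41,0,-2,0],
], newtons=4)

```text
time: 7.98
position: [0.5186, -0.2162, 0.1558]
tool_rot: [0.707, -0.046, -0.705, -0.046]
ft_force: [2.1, 2.4, 5.1]
grip_width: 0.0117
```

Request:
move_arm([
  [1,1,0,0,0],
  [1,2,0,0,0],
  [1,3,0,0,0],
  [1,3,0,0,0],
  [1,3,0,0,0],
])

```text
time: 8.4
position: [0.519, -0.2168, 0.1526]
tool_rot: [0.707, -0.046, -0.704, -0.045]
ft_force: [3.2, 2.0, 5.7]
grip_width: 0.0119
```

```bash
python3 plan.py -.137 .0135; python3 - <<'E'
from h import *
c=robot.camera('wrist');save(c,'s2.png')
a=c['image'][:,:,::-1]; cv2.imwrite('pics/s2z.png',cv2.resize(a[100:300,210:430],None,fx=3.5,fy=3,interpolation=2))
c=robot.camera('scene')
a=c['image'][:,:,::-1]; cv2.imwrite('pics/s2s.png',cv2.resize(a[120:240,190:310],None,fx=5,fy=5,interpolation=2))
E
```

```text
pos [ 0.519  -0.2168  0.1526] psi -7.45 turn -0.35 t 8.4 w 0.0119 F [3.2 2.  5.7] q6 1.11
target [ 0.5181 -0.2158  0.1519] tool delta mm [ 0.7 -0.9  1.1]
pivot now in rail mm [-136.4   -0.9   35.7]
```

View pics/s2z.png

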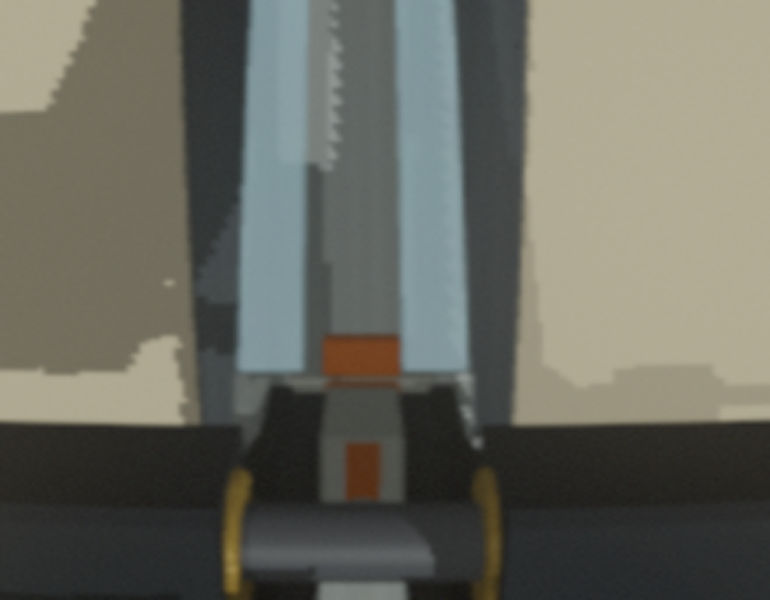

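View pics/s2s.png

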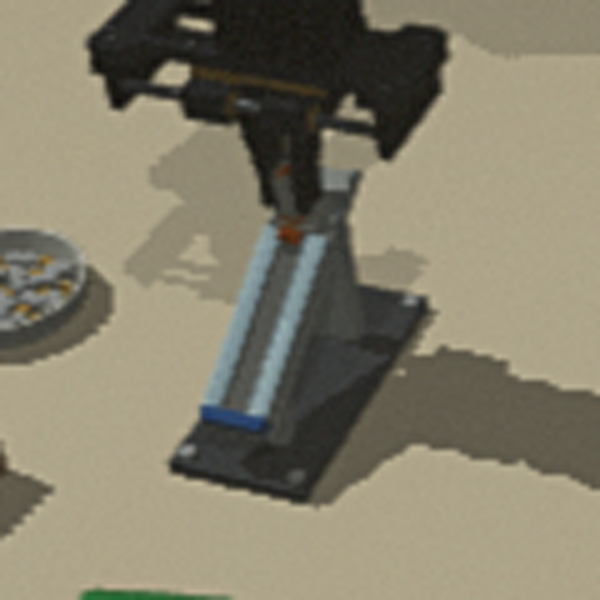

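The nose is still above the lips: the carrier stayed upright in the grip with its tail too far downhill. I'll lift, back off uphill, and roll it down about its tail edge along an arc.

```bash
cat > arc.py <<'E'
from plan import *
import sys
def arc(tail,hp=33.,off=12.6):
    o=robot.get_obs();W=R.from_quat(o['tool_rot']).as_matrix()
    h=np.array([np.cos(P[2]),np.sin(P[2]),0]);v=np.array([0,0,1.])
    T=M@np.array([tail,0,0])+t
    print(o['position'].round(4),'t',o['time'])
    for th in range(0,35,5):
        a=np.radians(th);p=T+h*(18*np.cos(a)+hp*np.sin(a))/1e3+v*(hp*np.cos(a)-18*np.sin(a)+off)/1e3
        print(th,p.round(4),'tool mm',(W.T@(p-o['position'])*1e3).round(1))
if __name__=='__main__': arc(*[float(a) for a in sys.argv[1:]])
E
python3 arc.py -.154
```

```text
[ 0.5187 -0.2167  0.1523] t 8.5
0 [ 0.5042 -0.214   0.1626] tool mm [-10.4  -0.8  14.7]
5 [ 0.507  -0.2144  0.1609] tool mm [-8.6 -0.8 11.9]
10 [ 0.5096 -0.2147  0.159 ] tool mm [-6.7 -0.8  9.3]
15 [ 0.5121 -0.215   0.1568] tool mm [-4.5 -0.8  6.8]
20 [ 0.5143 -0.2153  0.1545] tool mm [-2.2 -0.8  4.5]
25 [ 0.5164 -0.2155  0.1519] tool mm [ 0.4 -0.9  2.5]
30 [ 0.5182 -0.2158  0.1492] tool mm [ 3.1 -0.9  0.7]
```

Request:
move_arm([
  [1,-10,0,0,0],
  [1,-18,-1,2,0],
  [1,-18,-1,10,0],
  [1,-18,-1,15,0],
  [1,-14,-1,15,0],
  [1,-11,-1,15,0],
  [1,-9.5,-1,15,0],
  [1,-9.5,-1,15,0],
], newtons=3)

```text
time: 9.17
position: [0.5029, -0.2133, 0.1605]
tool_rot: [-0.706, 0.046, 0.706, 0.046]
ft_force: [0.2, 0.2, -0.2]
grip_width: 0.0119
```

```bash
python3 arc.py -.154; python3 - <<'E'
from h import *
c=robot.camera('wrist')
a=c['image'][:,:,::-1]; cv2.imwrite('pics/s3z.png',cv2.resize(a[100:300,210:430],None,fx=3.5,fy=3,interpolation=2))
print(robot.get_obs()['ft_force'])
E
```

```text
[ 0.5029 -0.2133  0.1605] t 9.1667
0 [ 0.5042 -0.214   0.1626] tool mm [-2.1  0.5 -1.4]
5 [ 0.507  -0.2144  0.1609] tool mm [-0.4  0.5 -4.2]
10 [ 0.5096 -0.2147  0.159 ] tool mm [ 1.5  0.5 -6.8]
15 [ 0.5121 -0.215   0.1568] tool mm [ 3.7  0.5 -9.3]
20 [ 0.5143 -0.2153  0.1545] tool mm [  6.    0.5 -11.6]
25 [ 0.5164 -0.2155  0.1519] tool mm [  8.6   0.5 -13.6]
30 [ 0.5182 -0.2158  0.1492] tool mm [ 11.3   0.4 -15.5]
[ 0.1020096   0.81550816 -0.3568951 ]
```

View pics/s3z.png

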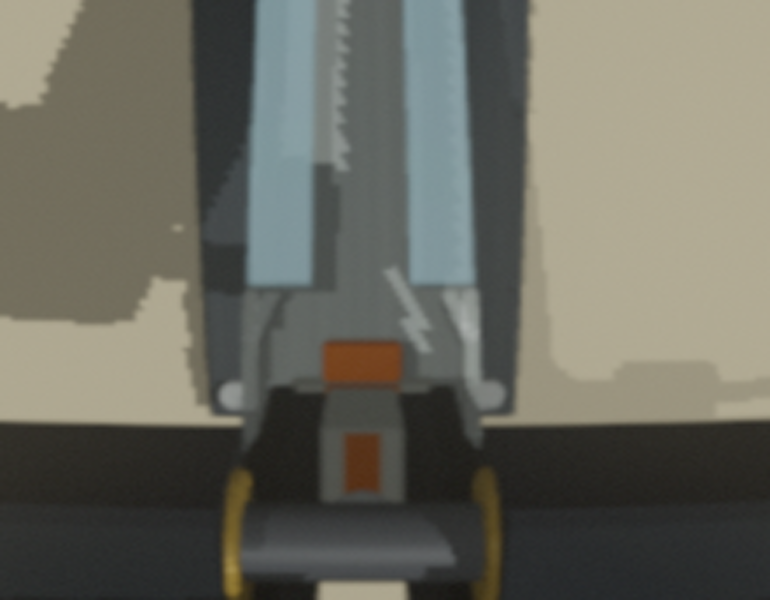

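Request:
move_arm([
  [1,1,1,-1,0],
  [1,2,1,-1,0],
  [1,3,1,-1,0],
  [1,4,1,-1,0],
  [1,4,1,-1,0],
])

```text
time: 9.63
position: [0.5047, -0.2148, 0.1573]
tool_rot: [0.706, -0.046, -0.705, -0.046]
ft_force: [2.9, -0.1, 1.3]
grip_width: 0.0122
```

Request:
move_arm([
  [1,2,0,-2.8,0],
  [1,4,0,-5.4,0],
  [1,6,0,-8,0],
  [1,8.5,0,-10.2,0],
  [1,11,0,-12.2,0],
  [1,13.5,0,-14,0],
  [1,13.5,0,-14,0],
])

```text
time: 10.22
position: [0.5182, -0.2165, 0.1432]
tool_rot: [0.706, -0.046, -0.705, -0.046]
ft_force: [1.1, -0.1, 0.5]
grip_width: 0.012
```

```bash
python3 plan.py -.136 .0126; python3 - <<'E'
from h import *
c=robot.camera('wrist')
a=c['image'][:,:,::-1]; cv2.imwrite('pics/s4z.png',cv2.resize(a[100:300,210:430],None,fx=3.5,fy=3,interpolation=2))
c=robot.camera('scene')
a=c['image'][:,:,::-1]; cv2.imwrite('pics/s4s.png',cv2.resize(a[120:220,200:300],None,fx=6,fy=6,interpolation=2))
E
```

```text
pos [ 0.5182 -0.2165  0.1432] psi -7.43 turn -0.33 t 10.22 w 0.012 F [ 1.1 -0.1  0.5] q6 1.11
target [ 0.5189 -0.2159  0.1505] tool delta mm [-7.3 -0.7 -0.7]
pivot now in rail mm [-132.5   -0.7   27.1]
```

View pics/s4z.png

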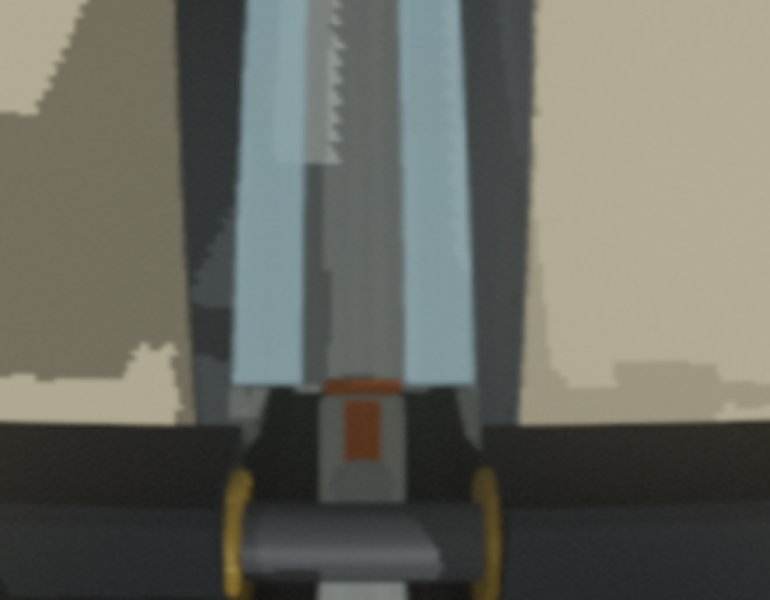

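View pics/s4s.png

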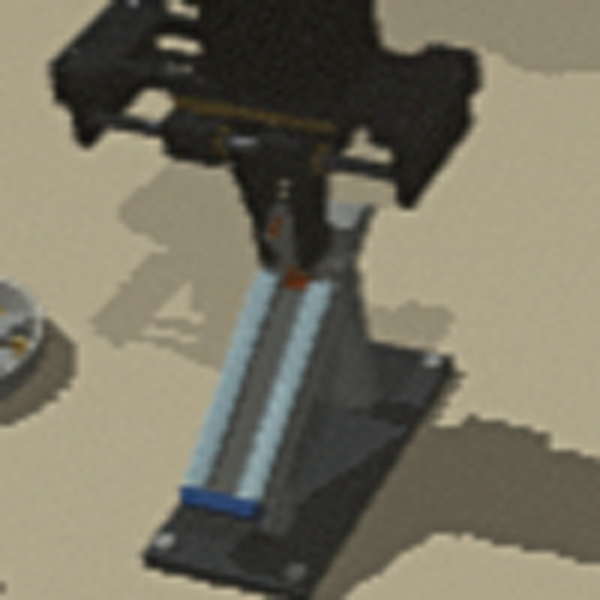

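Now the carrier has rolled over and its nose is at the mouth. The fingers are too low to clear the lips, so I'll open slightly, rise and check how it lies.

Request:
move_arm([
  [0.5,0,0,0,0],
  [0.5,0,0,0,0],
  [0.5,0,0,0,0],
  [0.5,-4,0,0,0],
  [0.5,-9,0,0,0],
  [0.5,-9,0,0,0],
])

```text
time: 10.82
position: [0.5181, -0.2166, 0.1536]
tool_rot: [0.706, -0.046, -0.705, -0.046]
ft_force: [0.2, -0.6, -0.1]
grip_width: 0.0218
```

```bash
cat > look.py <<'E'
from plan import *
import pickle
def look(name,carr=()):
    o=robot.get_obs();c=robot.camera('wrist');s=robot.camera('scene');pose=(o['position'],o['tool_rot'])
    pickle.dump((o,c,s),open(name+'.pkl','wb'))
    out=[]
    for cam,(x0,y0,w,hh),f in [(c,(230,90,170,170),3.4),(s,(195,125,100,100),5.78)]:
        im=cv2.resize(cam['image'][y0:y0+hh,x0:x0+w,::-1].copy(),(578,578),interpolation=2);k=578/w
        for cx in carr:
            for col,pts in [((0,0,255),[(-10,6,46),(10,6,46),(10,-6,46),(-10,-6,46)]),((0,255,255),[(10,7,7),(18,7,7),(18,-7,7),(10,-7,7)])]:
                q=[]
                for a in pts:
                    Pw=M@(np.array(a)/1e3+[cx,0,0])+t
                    q.append((proj(cam,Pw,pose)-[x0,y0]+.5)*k)
                cv2.polylines(im,[np.array(q).astype(int)],True,col,1)
        out.append(im[:, :400] if cam is s else im)
    im=np.hstack(out);cv2.imwrite('pics/'+name+'.png',im[:, :800] if im.shape[1]<=800 else cv2.resize(im,(800,int(578*800/im.shape[1]))))
    print(o['position'].round(4),'F',o['ft_force'].round(1),'w',round(o['grip_width'],4),'t',round(o['time'],2))
    print('tcp in rail',((M.T@(o['position']-t))*1e3).round(1))
if __name__=='__main__':
    import sys;look(sys.argv[1],[float(a) for a in sys.argv[2:]])
E
python3 look.py l1 -.135
```

```text
[ 0.5181 -0.2166  0.1536] F [ 0.2 -0.6 -0.1] w 0.0218 t 10.82
tcp in rail [-144.6   -0.8   47.8]
```

View pics/l1.png

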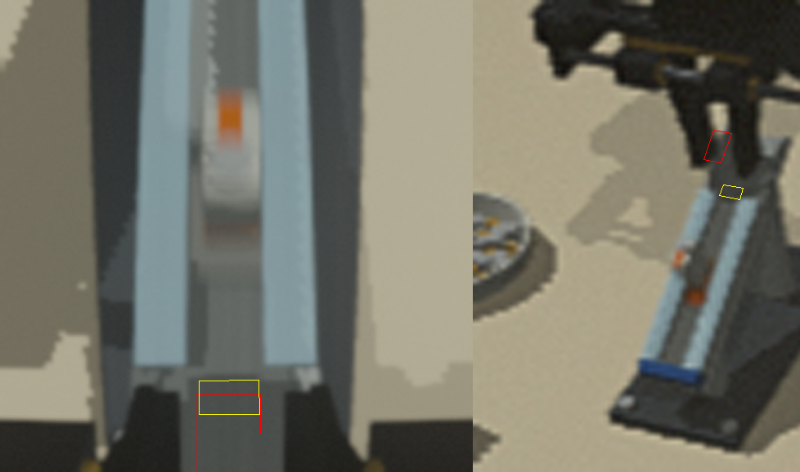

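On release the carrier slid down the channel by itself. I'll wait a moment and see where it stops.

Request:
move_arm([
  [0.5,-10,0,0,0],
  [0.5,-20,0,0,0],
  [0.5,-20,0,0,0],
  [0.5,-20,0,0,0],
])

```text
time: 11.25
position: [0.5182, -0.2167, 0.1738]
tool_rot: [0.706, -0.046, -0.705, -0.045]
ft_force: [0.1, -0.4, -0.3]
grip_width: 0.022
```

```bash
python3 look.py l2 -.018
```

```text
[ 0.5182 -0.2167  0.1738] F [ 0.1 -0.4 -0.3] w 0.022 t 11.25
tcp in rail [-154.5   -0.9   65.3]
```

View pics/l2.png

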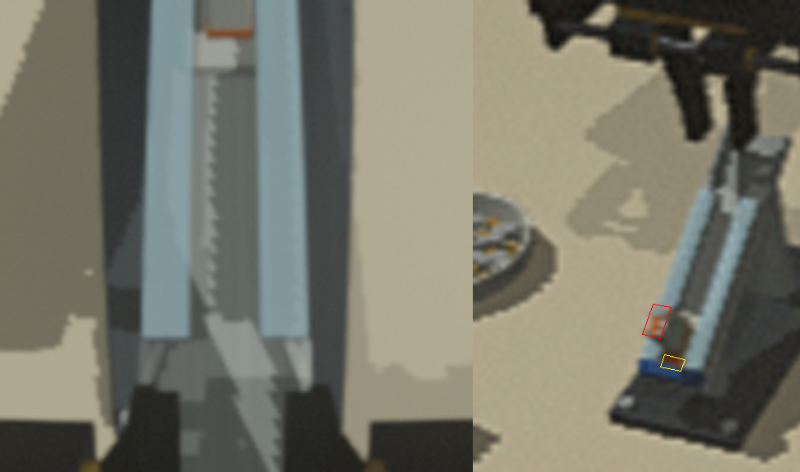

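Request:
move_arm([
  [0.1,-10,-20,0,-7],
  [0.1,-25,-55,1,-14],
  [0.1,-25,-95,2,-21],
  [0.1,-25,-135,3,-28],
  [0.1,-25,-175,4,-35],
  [0.1,-25,-215,5,-42],
  [0.1,-25,-255,6,-49],
  [0.1,-25,-295,7,-56],
])

```text
time: 12.02
position: [0.5484, 0.0791, 0.1972]
tool_rot: [-0.643, -0.293, 0.644, -0.293]
ft_force: [0.8, 0.3, 0.4]
grip_width: 0.0394
```

```bash
python3 - <<'E'
from h import *
o=robot.get_obs();W=R.from_quat(o['tool_rot']).as_matrix();psi=np.degrees(np.arctan2(-W[1,2],-W[0,2]))
print(o['position'],'turn',psi-71.1,(W.T@(np.array([.563,.2088,.14])-o['position'])*1e3).round(1),o['time'])
E
```

```text
[0.54839763 0.07908085 0.19721991] turn -22.20080524851373 [  57.2  -74.2 -107.4] 12.0167
```

Request:
move_arm([
  [0.1,14,-18,-25,-6],
  [0.1,28,-37,-53,-12],
  [0.1,42,-56,-80,-18],
  [0.1,57,-74,-107,-22],
  [0.1,57,-74,-107,-22],
  [0.1,57,-74,-107,-22],
])

```text
time: 12.52
position: [0.5629, 0.2078, 0.139]
tool_rot: [-0.576, -0.41, 0.578, -0.409]
ft_force: [-0.7, 0.1, 0.3]
grip_width: 0.0392
```

```bash
python3 chk.py g2 .563 .2088 71.1
```

```text
[0.5629 0.2078 0.139 ] psi 70.73 t 12.5167 q [ 0.17  0.63  1.59 -0.    0.92  0.5 ] w 0.039184016381981455 F [-0.7  0.1  0.3]
delta tool yz mm [ 0.1 -1.2]
```

View pics/g2.png

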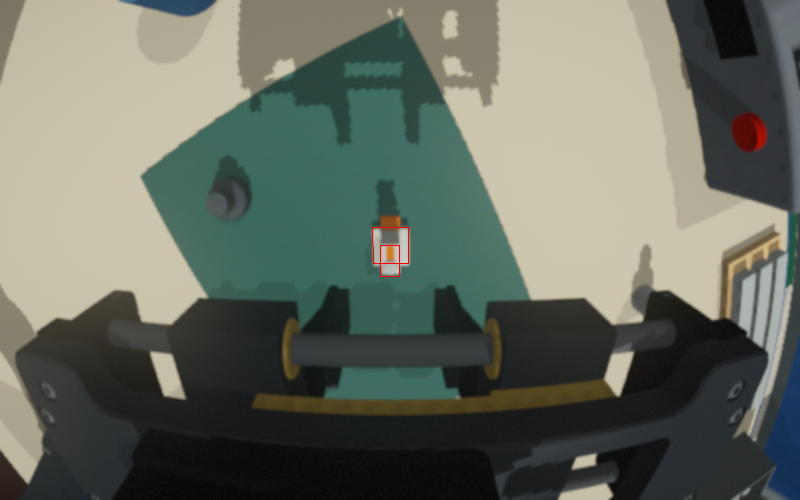

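Carrier 1 is lined up. I'll descend and grip it the same way.

Request:
move_arm([
  [0.1,25,0,0,0],
  [0.1,50,0,0,0],
  [0.1,70,0,0,0],
  [0.1,83,0,0,0],
  [0.1,87,0,0,0],
  [0.1,87,0,0,0],
  [1,87,0,0,0],
  [1,87,0,0,0],
], newtons=8)

```text
time: 13.23
position: [0.5653, 0.2062, 0.0549]
tool_rot: [0.578, 0.408, -0.576, 0.409]
ft_force: [0.3, 0.4, -0.1]
grip_width: 0.0319
```

Request:
move_arm([
  [1,0,0,0,0],
  [1,0,0,0,0],
  [1,0,0,0,0],
  [1,0,0,0,0],
  [1,-30,0,0,0],
  [1,-70,0,0,0],
  [1,-110,0,0,0],
  [1,-150,0,0,0],
])

```text
time: 13.9
position: [0.5635, 0.2063, 0.2048]
tool_rot: [-0.577, -0.409, 0.578, -0.408]
ft_force: [-0.3, -0.4, -0.2]
grip_width: 0.0118
```

```bash
python3 plan.py -.154 .013
```

```text
pos [0.5635 0.2063 0.2048] psi 70.57 turn 77.68 t 13.9 w 0.0118 F [-0.3 -0.4 -0.2] q6 0.5
target [ 0.5035 -0.2139  0.1599] tool delta mm [ 45.1  83.2 416.3]
pivot now in rail mm [-169.6  424.5   76.8]
```

Request:
move_arm([
  [1,0,7,37,7],
  [1,0,14,75,14],
  [1,0,22,113,21],
  [1,0,30,151,28],
  [1,0,37,189,35],
  [1,0,45,227,42],
  [1,0,52,265,49],
  [1,0,60,303,56],
])

```text
time: 14.57
position: [0.5191, -0.1009, 0.2037]
tool_rot: [-0.702, -0.088, 0.702, -0.088]
ft_force: [0.6, 0.6, -1.3]
grip_width: 0.0119
```

```bash
python3 plan.py -.154 .0513 |head -3; python3 arc.py -.154 35.5 14.5
```

```text
pos [ 0.5191 -0.1009  0.2037] psi 14.23 turn 21.34 t 14.57 w 0.0119 F [ 0.6  0.6 -1.3] q6 0.92
target [ 0.5035 -0.2139  0.1982] tool delta mm [  5.5 105.8  42.9]
pivot now in rail mm [-174.4  114.1   72.7]
[ 0.5191 -0.1009  0.2037] t 14.5667
0 [ 0.5042 -0.214   0.167 ] tool mm [ 36.7 106.   42.2]
5 [ 0.5072 -0.2144  0.1653] tool mm [ 38.4 107.1  39.4]
10 [ 0.5101 -0.2148  0.1633] tool mm [ 40.3 108.2  36.7]
15 [ 0.5127 -0.2151  0.1611] tool mm [ 42.5 109.1  34.2]
20 [ 0.5152 -0.2154  0.1587] tool mm [ 45.  110.1  31.9]
25 [ 0.5174 -0.2157  0.1561] tool mm [ 47.6 110.9  29.8]
30 [ 0.5194 -0.2159  0.1532] tool mm [ 50.4 111.6  27.9]
```

Request:
move_arm([
  [1,2,35,14,7],
  [1,4,70,28,14],
  [1,5,105,42,21],
  [1,5,105,42,21],
  [1,5,105,42,21],
  [1,5,105,42,21],
])

```text
time: 15.07
position: [0.5051, -0.211, 0.1984]
tool_rot: [-0.706, 0.039, 0.706, 0.04]
ft_force: [-1.7, -0.0, -0.6]
grip_width: 0.0117
```

```bash
python3 plan.py -.154 .0513 |head -1; python3 arc.py -.154 35.5 14.5; python3 look.py l3 -.018
```

```text
pos [ 0.5051 -0.211   0.1984] psi -6.43 turn 0.68 t 15.07 w 0.0117 F [-1.7 -0.  -0.6] q6 1.08
[ 0.5051 -0.211   0.1984] t 15.0667
0 [ 0.5042 -0.214   0.167 ] tool mm [31.4  3.1  0.6]
5 [ 0.5072 -0.2144  0.1653] tool mm [33.1  3.2 -2.5]
10 [ 0.5101 -0.2148  0.1633] tool mm [35.   3.2 -5.3]
15 [ 0.5127 -0.2151  0.1611] tool mm [37.2  3.2 -8. ]
20 [ 0.5152 -0.2154  0.1587] tool mm [ 39.6   3.3 -10.5]
25 [ 0.5174 -0.2157  0.1561] tool mm [ 42.3   3.3 -12.8]
30 [ 0.5194 -0.2159  0.1532] tool mm [ 45.1   3.3 -14.8]
[ 0.5051 -0.211   0.1984] F [-1.7 -0.  -0.6] w 0.0117 t 15.07
tcp in rail [-178.6    3.1   79.7]
```

View pics/l3.png

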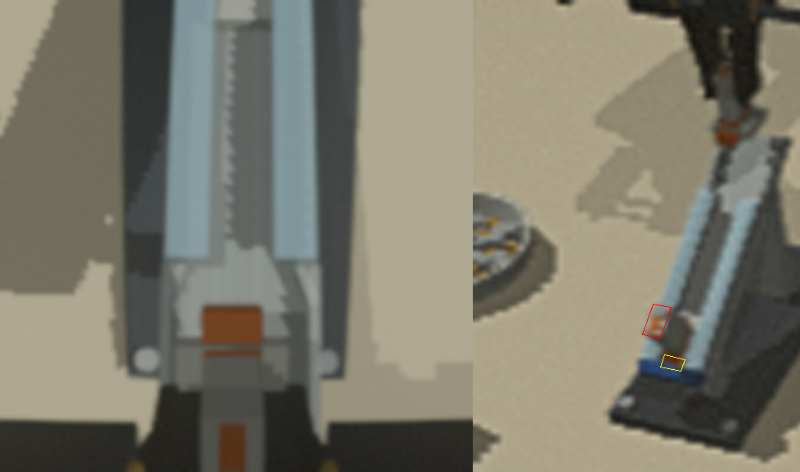

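Request:
move_arm([
  [1,12,3,1,1],
  [1,22,3,1,1],
  [1,28,3,1,1],
  [1,30,3,1,1],
  [1,31,3,1,1],
  [1,32,3,1,1],
  [1,33,3,1,1],
  [1,33,3,1,1],
], newtons=3)

```text
time: 15.83
position: [0.5048, -0.2145, 0.1659]
tool_rot: [0.706, -0.046, -0.705, -0.046]
ft_force: [0.5, 0.9, -0.3]
grip_width: 0.012
```

Request:
move_arm([
  [1,1,0,0,0],
  [1,2,0,0,0],
  [1,3,0,0,0],
  [1,3,0,0,0],
])

```text
time: 16.17
position: [0.5051, -0.2147, 0.163]
tool_rot: [0.706, -0.046, -0.705, -0.046]
ft_force: [2.3, 1.5, 3.4]
grip_width: 0.0121
```

Request:
move_arm([
  [1,2,0,-2.8,0],
  [1,4,0,-5.6,0],
  [1,6.5,0,-8.3,0],
  [1,9,0,-10.8,0],
  [1,11.5,0,-13,0],
  [1,14,0,-15,0],
  [1,14,0,-15,0],
])

```text
time: 16.75
position: [0.5195, -0.2165, 0.1479]
tool_rot: [-0.706, 0.046, 0.706, 0.046]
ft_force: [1.1, -0.4, -0.0]
grip_width: 0.0121
```

```bash
python3 look.py l4 -.136
```

```text
[ 0.5195 -0.2165  0.1479] F [ 1.1 -0.4 -0. ] w 0.0121 t 16.75
tcp in rail [-140.5   -0.6   43.5]
```

View pics/l4.png

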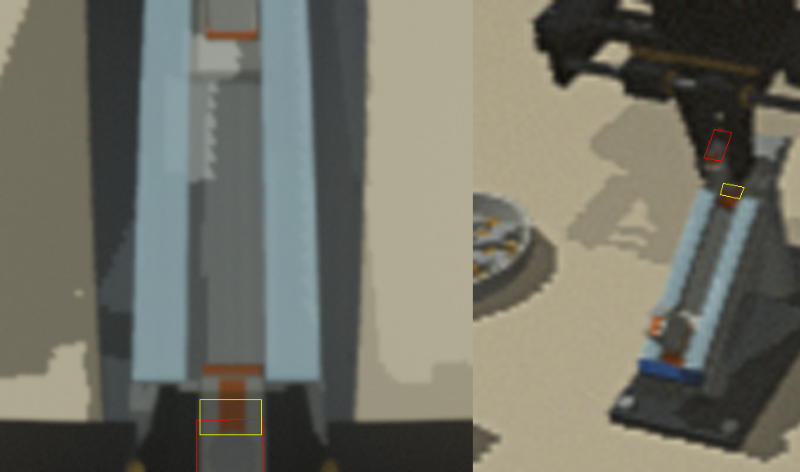

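Request:
move_arm([
  [0.5,0,0,0,0],
  [0.5,0,0,0,0],
  [0.5,0,0,0,0],
  [0.5,-4,0,0,0],
  [0.5,-14,0,0,0],
  [0.5,-25,0,0,0],
  [0.5,-30,0,0,0],
  [0.5,-30,0,0,0],
])

```text
time: 17.52
position: [0.5204, -0.2171, 0.1809]
tool_rot: [0.707, -0.047, -0.704, -0.045]
ft_force: [-0.3, -0.5, 0.4]
grip_width: 0.0215
```

```bash
python3 look.py l5 -.018 -.054
```

```text
[ 0.5204 -0.2171  0.1809] F [-0.3 -0.5  0.4] w 0.0215 t 17.52
tcp in rail [-156.1   -1.1   72.5]
```

View pics/l5.png

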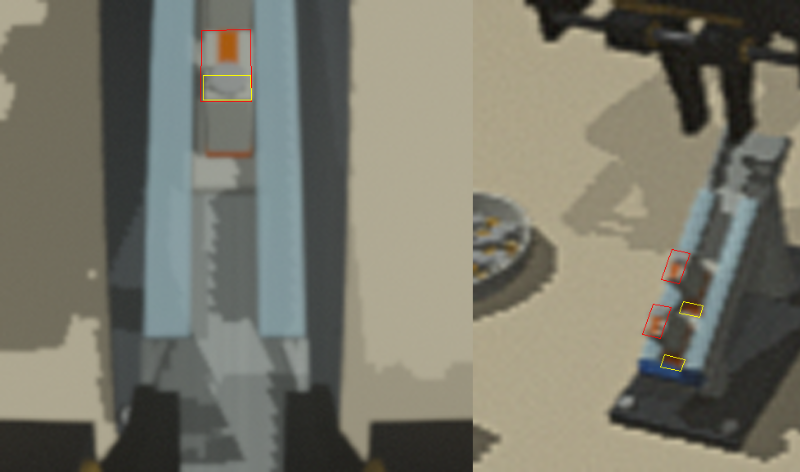

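Both outlines fit the expected home positions. I'll close the fingers and move over the rail for a closer look at the gaps.

Request:
move_arm([
  [1,-8,0,-8,0],
  [1,-10,0,-15,0],
  [1,-10,0,-25,0],
  [1,-10,0,-25,0],
  [1,-10,0,-25,0],
  [1,-10,0,-25,0],
  [1,-10,0,-25,0],
])

```text
time: 18.2
position: [0.5434, -0.2193, 0.188]
tool_rot: [-0.705, 0.046, 0.706, 0.046]
ft_force: [0.8, -0.2, -0.6]
grip_width: 0.0007
```

```bash
cat > look2.py <<'E'
from plan import *
import sys
o=robot.get_obs();c=robot.camera('wrist');pose=(o['position'],o['tool_rot'])
x0,y0,w,h=265,60,110,150;k=4
for dr in (0,1):
    im=cv2.resize(c['image'][y0:y0+h,x0:x0+w,::-1].copy(),None,fx=k,fy=k,interpolation=2)
    im=im[:, :395] if 0 else im
    if dr:
        for cx in (-.018,-.054):
            for col,pts in [((0,0,255),[(-10,6,46),(10,6,46),(10,-6,46),(-10,-6,46)]),((0,255,255),[(-18,9,8),(-18,-9,8)])]:
                q=np.array([(proj(c,M@(np.array(a)/1e3+[cx,0,0])+t,pose)-[x0,y0]+.5)*k for a in pts]).astype(int)
                cv2.polylines(im,[q],True,col,1)
        b=im
    else: a=im
im=np.hstack([a,b]);im=cv2.resize(im,(800,int(im.shape[0]*800/im.shape[1])));cv2.imwrite('pics/'+sys.argv[1],im)
print(o['position'],'rail',((M.T@(o['position']-t))*1e3).round(1),o['grip_width'],o['ft_force'].round(1),o['time'])
E
python3 look2.py m1.png
```

```text
[ 0.54339197 -0.2192684   0.1879874 ] rail [-139.7   -0.4   90.2] 0.0006735521176866382 [ 0.8 -0.2 -0.6] 18.2
```

View pics/m1.png

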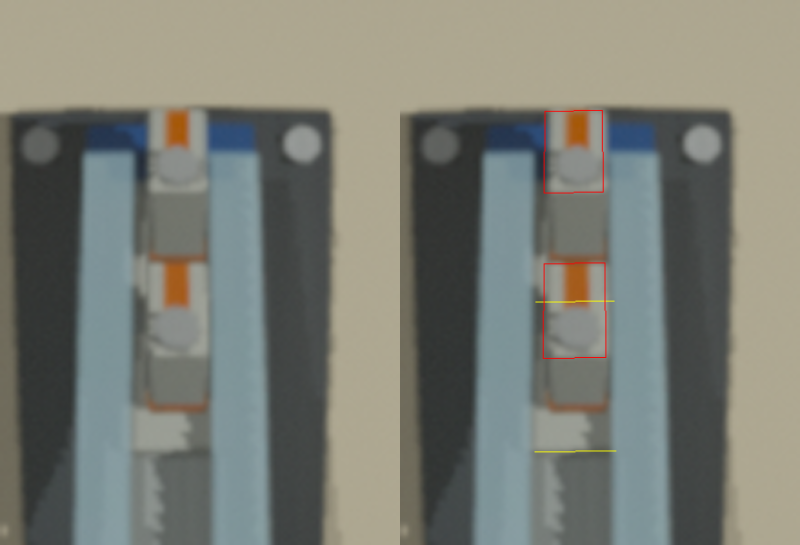

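Neck tops and foot tails match the home positions (x = −18 and −54 mm) to about a millimetre. The gripper is well clear, so I'll hand in.

```bash
python3 -c "
from rig import robot
print(robot.hand_in())"
```

```text
the job is handed in; nothing more can be done
None
```

Both carriers are in the feed rail, nose downhill, and I handed the job in just after 18 s of the 61 s allowed. I gripped each by the neck and rolled it about its tail edge onto the landing. When let go, each slid home on its own.

- **Last check:** in the close wrist view, both neck tops and the second carrier's tail edge matched the expected home outlines to about 1 mm (x = −18 mm and −54 mm). They sat roughly 1 mm to one side of the centreline, and both orange noses pointed at the stop.
- **Robot clear:** the gripper was empty and well above the rail, with a wrist force of about 1 N.
- **What went wrong:** I first set down the first carrier too far downhill, and it stayed upright with its nose above the lips. I lifted it, moved it uphill and rolled it in properly; contact forces stayed at or below about 7 N.
- **Not checked:** I did not push either carrier against the stop to test for gaps. I also did not re-measure the bystanders, though the arm stayed clear of them by plan.

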